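# Clamp a lino printing block in a rack vise

### The arm

A 6-joint arm with a two-finger parallel gripper is mounted at the origin on a cart in front of the work surface, level with it; the furniture and walls round the work are solid. World frame = base frame: x ahead of the robot, y to its left, z up, the work surface at z = 0. Lengths are in m, angles in rad, forces in N, time in s.
With the tool pointing down it reaches from about 0.4 to 0.825 m from the base axis. Payload 7 kg.
Tool frame: the origin (TCP) lies midway between the tips of the shut fingers; the grasp point (between the pads) lies 19 mm behind it; z points along the fingers, y is the line along which they close (so a half turn about z gives the same grasp; the last joint's range is limited). The gripper opens to 85 mm and grips with 20 to 120 N. Pads are 22 mm wide; open, the fingers measure 114 mm over their backs; the gripper's body (76 mm by 85 mm) begins 54 mm behind the grasp point. The pads swing forward as they close: fully open they stand 13 mm farther back than shut.
Start: joints at [1.59, 0.359, 0.012, 0, -1.224, -0.288], TCP at [0.179, 0.651, 0.231] pointing down, gripper open.
Joint ranges: [-3.07, 3.07], [-1.43, 2.12], [-1.02, 1.25], [-3.03, 1.67], [-3.05, -0], [-3.03, 3.03]. Speed limits (rad/s): [2.39, 2.39, 3.01, 3.14, 3.14, 3.14].

### API

Orientations are given as a 3x3 rotation matrix whose columns are the frame's x, y, z axes.
In Python, from bench import monitor, snapshot, hand_in, masks_of gives the robot as it stands.
- The arm moves only by the tool step_arm, never from a script. Its argument "moves" is a list of rows, each a list of 7 numbers: the shift along the tool's x, y, z in mm, then the turn, a rotation vector about the tool's x, y, z in rad, then the closure in counts, from 0 (fully open) to 255 (shut). In form: [[tx, ty, tz, ax, ay, az, fingers], ...]. A call has 1 to 8 rows; each row is the pose to reach, as a shift and turn from the pose commanded when the call began, along the tool's axes at that moment; what a row does not reach only later rows make up. A row lasts 1/12 s, in which the tool goes at most 41.7 mm and 7.16 degrees, less where a joint would pass 70% of its speed; a pose out of reach is approached as far as the arm can. A call with a gripper value outside its range is refused whole. The fingers move at their own pace and stop on an object; "grip_force" is the grip in N (left out, the last holds). Time passes only in rows, so rows that repeat a pose let the fingers close. It gives the time, the measured TCP pose, the force, the opening and the grip force at its end, in the units of the state.
- monitor.read_state(): the state, without advancing time (a new reading comes with each control period).
- snapshot(name): name is "scene" or "side" or "wrist"; returns a dict with "pixels" (400x640x3 uint8, red, green, blue), "range_z" (400x640 float32, m along the optical axis (not along the pixel's ray), 0 where there is no reading), "fx", "fy", "cx", "cy" (pixels), "k1" (the pictures are not rectified: a ray, as slopes to the right and down, at radius r is drawn at 1 + k1 r^2 times it, then the intrinsics apply), "pose" (4x4, takes a point from camera to world coordinates). Camera axes: x right, y down, z forward; pixel columns grow to the right and rows downward; lengths in m; the calibration is good to about 2 mm. A picture is of the moment at which its call begins.
- hand_in(): hands the job in; it is judged then, once.
Trained networks look in a picture, given as the dict that the camera call returned (one of the last four; its "shot" number tells which), for a name from the list of things; names that differ only in an ending like _2 or _b are one class to them, and where a whole thing is asked for, a point or a joint stands for the part that bears it (a point fixed in the world has none). Each returns a list of dicts, best first, with "confidence" (0 to 1); they miss things now and then, are a little off and sometimes report something else, mostly with a low value. They report only what shows in the picture. A call takes as long as a camera call. They do not tell look-alikes from the thing itself.
- masks_of(query, picture): "pixels" (400x640 bool, what is visible of it) and "box" ([left, top, width, height] in pixels, round what is visible of it).
The state is a dict: "time_s": time; "joint_positions": joint angles; "joint_vel": joint speeds; "effort": joint torques, N m; "position": TCP position; "tcp_rot": TCP orientation; "force": force on the tool from outside, world axes, zero at the start; "ft_torque": the same for the moment, N m; "gripper_width": finger opening in m; "grip_force": force on a finger pad.
Only numpy, scipy, OpenCV 4.12 (cv2) and the standard library are available. Lean on these libraries where they do the work, as an engineer would, in place of code of your own. Each camera call takes 0.05 s, during which the arm holds its last target. There are 200 camera calls.

### The job

Get the lino printing block ready for carving: slide it into the open mouth of the green vise until its far end sits flush against the vise's back rail, then turn the red-handled crank clockwise until the moving jaw has the block clamped tight against the fixed jaw, and let go. Keep the block flat on the table and do not disturb the ink bottle, the red paint bottle or the mug.

Things in the scene. Friction and masses are not known exactly. Their poses are not given: they have to be found in the camera images.
- vise: Low green vise fixed to the table. Origin: on the table, at the near face of its back rail, which the block's far end must meet. +x points away from the robot into the rail (the mouth opens to -x), +y to the left along the rail. Rail: y = -242 to +102 mm, 28 mm deep, 30 mm high (bolts to 35). Jaws stand in front of it, x = -75 to 0 mm; between them the floor is the bare table
- fixed_jaw: Fixed left jaw, wood lined, 75 mm deep, 32 mm wide, 36 mm high. Origin: foot of its clamping face at the rail, always (0, +50, 0) mm in the vise frame; the face looks to the vise's -y
- moving_jaw: Moving right jaw, wood lined, 75 mm deep, 28 mm wide, 36 mm high (41 mm over the rail). Origin: foot of its clamping face at the rail, (0, y, 0) in the vise frame; the face looks to +y. y = -85 mm fully open; it moves to +y by 36 mm per crank turn (5.73 mm per rad) and cannot be pushed along by hand. A toothed rack runs from its back to the gear housing
- crank (a joint): Angle of the crank about its upright axis, rad; 0 with the jaw fully open (arm then points along the vise's -x), grows clockwise seen from above, which closes the jaw; the block is gripped from about 7.9 rad. Turning takes about 3 N at the handle, a little more when fast, 5 to 12 N to clamp tight. It stays where it is left, so a clamped jaw stays tight
- crank_axis (a point): Point on the crank's upright axis, 80 mm above the table, at x = -30, y = -185 mm in the vise frame, over the gear housing (64 x 60 mm, 40 mm high). The steel centre boss reaches up to 62 mm
- crank_knob (a point): Middle of the crank's upright red handle, 80 mm above the table, 55 mm from the axis. The handle is 22 mm across, fixed to the arm, and stands from 56 to 104 mm above the table at the end of the dark crank arm (20 mm wide at most, top at 56 mm). It can be pinched, or pushed round from behind with closed fingers
- block: Lino printing block: pale wood, terracotta-red top with white cut lines, 115 (its x) x 90 (its y) x 30 mm high, 0.17 to 0.35 kg, loose, flat on the table in front of the mouth. Origin: centre of its underside. Its x is to lie along the vise's x; home against the rail its origin is at x = -57.5 mm in the vise frame and its near 40 mm stick out of the jaws. Too wide for most grippers: push it
- ink_blue: Small blue ink dropper bottle, 25 mm across, 80 mm high, standing loose behind the vise; origin: centre of its underside. Leave it alone
- bottle_red: Red and black paint bottle, 65 mm across, 159 mm high, standing loose left of the vise; origin: centre of its underside. Leave it alone
- mug_rinse: White mug, 78 x 110 x 94 mm, standing loose right of the crank; origin: centre of its underside. Leave it alone
There are look-alikes about, which are no part of the job. There is more than one size of the block; the job needs the smallest.

How it is judged:
On the way, in this order (a step that is already met when the one before it is completed fails the run):
1. the block lies flat between the jaws with its far end within 5 mm of the back rail (x of block in the frame of vise above -0.0625 m and y of block in the frame of vise between -0.045 and 0.015 m and angle between block's own z axis and vertical below 0.05 rad), for 0.2 s.
2. the block is clamped between both jaws with more than 5 N (contact force between each of moving_jaw, fixed_jaw and block above 5 N), for 0.2 s.
At the end, for the whole second after the job is handed in: The block lies flat on the table, square in the vise (within 0.04 rad) with its far end within 5 mm of the back rail, touching both jaws and clamped with more than 5 N on each; block and crank are at rest (all of step 2 and x of block in the frame of vise between -0.0625 and -0.0545 m and y of block in the frame of fixed_jaw between -0.049 and -0.041 m and y of block in the frame of moving_jaw below 0.049 m and angle between the x axis of block and the x axis of vise, either way round below 0.04 rad and angle between block's own z axis and vertical below 0.05 rad and height (world z) of block below 0.004 m and linear speed of block below 0.01 m/s and velocity of joint crank below 0.05 rad/s).
It fails at once if the ink bottle, red bottle or mug is moved more than 20 mm or tipped (distance of any of ink_blue, bottle_red, mug_rinse from where it was at the start of the episode above 0.02 m or angle between any of ink_blue, bottle_red, mug_rinse's own z axis and vertical above 0.4 rad).
It fails at once if the block is lifted more than 25 mm off the table or tipped up (height (world z) of block above 0.025 m or angle between block's own z axis and vertical above 0.4 rad).
It also fails if it takes over 70 s, if anything falls off the work surface, if the arm or the gripper's body presses on something with over 40 N, if the wrist force passes 120 N, or if a joint passes its speed limit or range.

## Working session

There is one attempt and no reset: what is moved stays moved. The work goes in short steps, Python scripts to look and compute and a tool call to move; the robot and the scene stay as the last step left them, time stands still between calls to the robot, and variables do not carry over. Pictures are saved under pics/ and viewed, at most 10 in all, crops included, and the job is handed in when it is done.

Besides the shell and the picture viewer there is one more tool, called after "Request:" as name(argument=value, ...) on one line, values as JSON. step_arm: Moves the arm, as the interface text tells. Its arguments: {"type":"object","properties":{"moves":{"type":"array"},"grip_force":{"type":"number"}},"required":["moves"]}

```bash
mkdir -p pics; ls; cat > h.py <<'E'
import numpy as np, cv2
from bench import monitor, snapshot, hand_in, masks_of
def cloud(p, m=None):
    v,u=np.mgrid[0:400,0:640]; z=p["range_z"]
    ok=z>0
    if m is not None: ok&=m
    K=np.array([[p["fx"],0,p["cx"]],[0,p["fy"],p["cy"]],[0,0,1.]])
    uv=np.stack([u[ok],v[ok]],1).astype(np.float64)[:,None]
    n=cv2.undistortPoints(uv,K,np.array([p["k1"],0,0,0,0.]))[:,0]
    zz=z[ok]; c=np.c_[n*zz[:,None],zz]
    T=np.array(p["pose"]); return c@T[:3,:3].T+T[:3,3], np.stack([u[ok],v[ok]],1)
def save(p,n,s=1): cv2.imwrite("pics/"+n+".png",cv2.resize(p["pixels"][:,:,::-1],None,fx=s,fy=s))
E
python3 - <<'E'
from h import *
np.set_printoptions(precision=3,suppress=True)
for n in ["scene","side"]:
    p=snapshot(n); save(p,n,1.25); print(n,np.array(p["pose"])[:3,3])
    for q in ["vise","fixed_jaw","moving_jaw","crank_knob","block","ink_blue","bottle_red","mug_rinse"]:
        for d in masks_of(q,p)[:4]:
            c,_=cloud(p,d["pixels"])
            if len(c)<5: continue
            print(q,round(d["confidence"],2),d["box"],np.median(c,0),np.percentile(c,2,axis=0),np.percentile(c,98,axis=0))
s=monitor.read_state(); print(s["time_s"],s["position"],s["tcp_rot"])
E
```

```text
pics
scene [-0.173 -0.626  0.528]
fixed_jaw 0.65 [291.5, 213.8, 26.7, 27.5] [0.569 0.028 0.027] [0.546 0.016 0.003] [0.617 0.051 0.038]
crank_knob 0.67 [405.8, 205.8, 16.9, 33.3] [ 0.683 -0.193  0.065] [ 0.631 -0.216  0.02 ] [ 0.759 -0.138  0.104]
block 0.8 [390.0, 195.6, 75.3, 42.3] [ 0.813 -0.17   0.037] [ 0.749 -0.219  0.001] [ 0.903 -0.078  0.04 ]
block 0.61 [273.7, 244.7, 68.4, 51.3] [ 0.438 -0.097  0.028] [ 0.395 -0.133  0.001] [ 0.511 -0.041  0.031]
block 0.59 [169.8, 217.9, 82.2, 57.0] [0.367 0.113 0.037] [ 0.305  0.059 -0.001] [0.474 0.206 0.04 ]
ink_blue 0.69 [345.4, 190.4, 12.1, 32.2] [ 0.705 -0.007  0.033] [ 0.697 -0.018 -0.002] [0.849 0.095 0.076]
bottle_red 0.65 [253.8, 159.8, 26.2, 67.7] [0.556 0.131 0.071] [0.542 0.117 0.004] [0.588 0.164 0.143]
mug_rinse 0.85 [429.5, 242.9, 53.7, 59.9] [ 0.552 -0.347  0.062] [ 0.535 -0.4    0.004] [ 0.611 -0.302  0.092]
mug_rinse 0.24 [274.3, 245.6, 69.9, 51.1] [ 0.438 -0.097  0.028] [ 0.395 -0.133  0.001] [ 0.511 -0.043  0.031]
side [0.242 0.793 0.872]
vise 0.94 [298.7, 144.2, 56.1, 92.4] [ 0.639 -0.1    0.033] [ 0.553 -0.242  0.001
[... 362 characters left out ...]
40.0, 63.6, 47.5] [ 0.823 -0.126  0.039] [ 0.753 -0.202  0.004] [ 0.913 -0.071  0.043]
block 0.7 [362.2, 196.4, 46.5, 35.9] [ 0.454 -0.067  0.03 ] [ 0.4   -0.124  0.007] [ 0.511 -0.034  0.034]
block 0.55 [348.0, 250.3, 70.0, 55.0] [0.387 0.154 0.039] [0.311 0.075 0.006] [0.464 0.212 0.043]
ink_blue 0.49 [285.9, 190.3, 8.5, 15.1] [0.708 0.005 0.037] [ 0.7  -0.03  0.  ] [0.745 0.011 0.076]
bottle_red 0.94 [298.4, 217.7, 22.1, 49.0] [0.565 0.171 0.087] [0.544 0.14  0.006] [0.6   0.183 0.151]
mug_rinse 0.7 [363.3, 124.9, 28.2, 39.4] [ 0.572 -0.312  0.064] [ 0.538 -0.376  0.006] [ 0.611 -0.296  0.095]
0.9 [0.179 0.651 0.231] [[ 0.964 -0.266  0.   ]
 [-0.266 -0.964  0.   ]
 [-0.    -0.    -1.   ]]
```

View pics/scene.png

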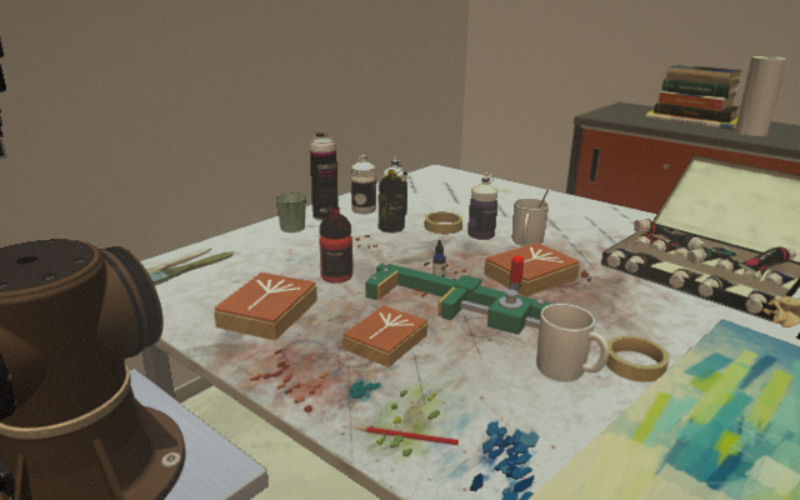

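```bash
python3 - <<'E'
from h import *
np.set_printoptions(precision=4,suppress=True)
cl=[];col=[]
for n in ["scene","side"]:
    p=snapshot(n); c,uv=cloud(p); cl.append(c); col.append(p["pixels"][uv[:,1],uv[:,0]])
P=np.vstack(cl);C=np.vstack(col)
np.save("P.npy",P);np.save("C.npy",C)
# top-down map, 1px = 0.7mm, x up, y left
I=np.zeros((600,800,3),np.uint8)
o=np.argsort(P[:,2]);Q=P[o];D=C[o]
m=(Q[:,2]<0.12)&(Q[:,2]>-0.02)
r=((0.78-Q[m,0])/0.0007).astype(int);c=((0.15-Q[m,1])/0.0007).astype(int)
ok=(r>0)&(r<599)&(c>0)&(c<799)
for dr in (0,1):
  for dc in (0,1): I[r[ok]+dr,c[ok]+dc]=D[m][ok]
cv2.imwrite("pics/top.png",I[:,:,::-1])
b=(P[:,0]>.37)&(P[:,0]<.53)&(P[:,1]>-.15)&(P[:,1]<-.02)&(P[:,2]>.022)&(P[:,2]<.036)
print(cv2.minAreaRect((P[b,:2]*1000).astype(np.float32)))
E
```

```text
((455.08258056640625, -82.94631958007812), (117.3865966796875, 96.06178283691406), 6.499454021453857)
```

View pics/top.png

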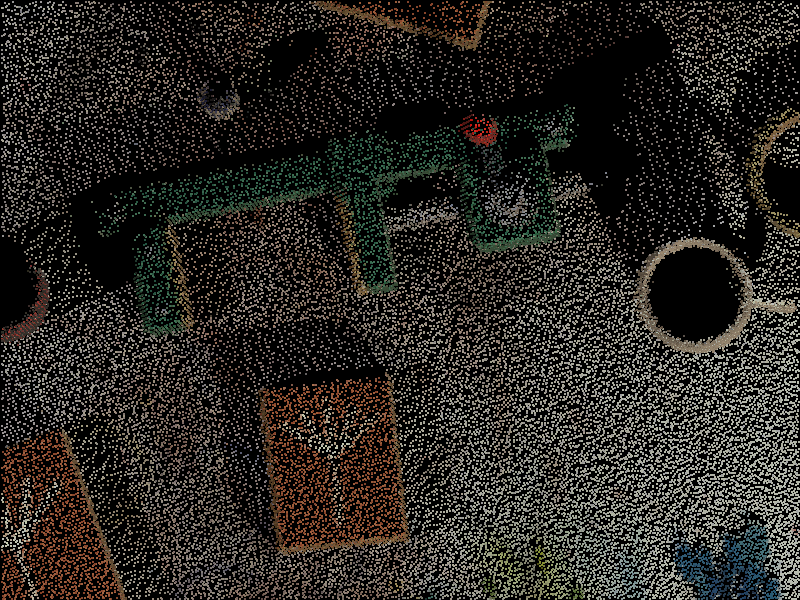

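The block to use is the 30 mm high one at scene pixel (385, 335). The vise is at (470, 295), and its red handle at (517, 270) points back over the rail, so the crank sits at about 3 rad. The top map shows the vise yawed about 10° and the block too far right of the mouth.

```bash
cat >> h.py <<'E'
from scipy.spatial.transform import Rotation as R
def plan(targets, s=None):
    """targets: (x,y,z mm, yaw deg of tool x) -> tool-frame shift/turn from the measured pose"""
    s=s or monitor.read_state(); R0=np.array(s["tcp_rot"]);p0=np.array(s["position"])
    for x,y,z,yaw in targets:
        c,q=np.cos(np.radians(yaw)),np.sin(np.radians(yaw))
        Rt=np.array([[c,q,0],[q,-c,0],[0,0,-1.]])
        print(np.round(R0.T@(np.array([x,y,z])-p0*1000),1), np.round(R.from_matrix(R0.T@Rt).as_rotvec(),3))
E
python3 - <<'E'
from h import *
from scipy.spatial import cKDTree
from scipy.optimize import minimize
P=np.load("P.npy")*1000;C=np.load("C.npy").astype(int)
g=(C[:,1]>C[:,0]+8)&(P[:,2]>22)&(P[:,2]<46)&(P[:,0]>500)&(P[:,0]<720)&(P[:,1]>-320)&(P[:,1]<110)
w=(P[:,2]>25)&(P[:,2]<42)&(P[:,0]>530)&(P[:,0]<690)&(P[:,1]>-140)&(P[:,1]<70)
Q=P[g|w][:,:2]; print(len(Q))
def rect(a,b,c,d): X,Y=np.meshgrid(np.arange(a,b+.1,3),np.arange(c,d+.1,3)); return np.c_[X.ravel(),Y.ravel()]
T=cKDTree(Q)
def model(j): return np.vstack([rect(0,28,-242,102),rect(-75,0,50,82),rect(-75,0,j-28,j),rect(-62,-1,-215,-155)])
def cost(v):
    x,y,t,j=v; c,s=np.cos(t),np.sin(t); M=model(j)@np.array([[c,s],[-s,c]])+[x,y]
    a=np.minimum(T.query(M)[0],15); b=np.minimum(cKDTree(M).query(Q)[0],15)
    return (a**2).mean()+(b**2).mean()
v=minimize(cost,[635,-18,.184,-68],method="Nelder-Mead",options=dict(initial_simplex=np.array([[635,-18,.184,-68],[641,-18,.184,-68],[635,-10,.184,-68],[635,-18,.24,-68],[635,-18,.184,-60]])))
print(v.x,v.fun); np.save("v.npy",v.x)
x,y,t,j=v.x; Rv=np.array([[np.cos(t),-np.sin(t)],[np.sin(t),np.cos(t)]])
red=(C[:,0]>C[:,1]+50)&(P[:,2]>62)&(P[:,2]<110)&(P[:,0]>580)&(P[:,1]<-130)&(P[:,1]>-280)&(P[:,0]<720)
k=P[red]; print("knob",k.mean(0),k.min(0),k.max(0)); print("axis",Rv@[-30,-185]+[x,y])
print("block in vise",(np.array([455,-83])-[x,y])@Rv, 6.5-np.degrees(t))
s=monitor.read_state(); 
plan([(420,350,231,-15),(460,-185,120,np.degrees(t)-90),(460,-185,120,np.degrees(t)+90)],s); print(s["joint_positions"])
E
```

```text
3271
[ 6.33922728e+02 -1.82664647e+01  1.94340182e-01 -6.90228914e+01] 8.502485733762992
knob [ 686.5550998  -186.40714746   86.46761528] [ 678.2762613  -197.57386538   62.2050594 ] [ 700.03122213 -170.89991072  106.36785566]
axis [ 640.21451694 -205.57747179]
block in vise [-188.05584968  -28.96153597] -4.63487219661654
[3.12e+02 2.26e+02 3.00e-01] [-0.     0.    -0.007]
[492.6 731.2 111.3] [-0.     0.     1.108]
[492.6 731.2 111.3] [-0.    -0.    -2.034]
[ 1.59010241e+00  3.58563756e-01  1.19363314e-02 -1.95909638e-05
 -1.22409995e+00 -2.88146862e-01]
```

Request:
step_arm(moves=[[312, 226, 0, 0, 0, 0, 100], [312, 226, 0, 0, 0, 0, 100], [312, 226, 0, 0, 0, 0, 100], [312, 226, 0, 0, 0, 0, 100], [312, 226, 0, 0, 0, 0, 100], [312, 226, 0, 0, 0, 0, 100], [312, 226, 0, 0, 0, 0, 100], [312, 226, 0, 0, 0, 0, 100]])

```text
time_s: 1.67
position: [0.3884, 0.3888, 0.2317]
tcp_rot: [[0.964, -0.265, 0.0], [-0.265, -0.964, 0.001], [0.0, -0.001, -1.0]]
force: [0.9, 1.1, 0.6]
gripper_width: 0.0523
grip_force: 0.0
```

```bash
python3 - <<'E'
from h import *
s=monitor.read_state(); print(s["time_s"],s["position"],s["gripper_width"],s["joint_positions"])
plan([(460,80,200,-45),(470,-168,100,-79)],s)
E
```

```text
1.6667 [0.38844613 0.38881889 0.23171872] 0.052297553252894945 [ 1.14240470e+00  1.52118594e-01 -2.66487370e-01  7.51540562e-05
 -1.15136523e+00  1.59992602e-01]
[150.9 278.8  31.5] [-0.001  0.     0.517]
[226.3 515.4 131.3] [-1.00e-03  0.00e+00  1.11e+00]
```

Request:
step_arm(moves=[[150, 280, 0, 0, 0, 0.5, 100], [150, 280, 0, 0, 0, 0.5, 100], [150, 280, 0, 0, 0, 0.5, 100], [150, 280, 0, 0, 0, 0.5, 100], [150, 280, 0, 0, 0, 0.5, 100], [150, 280, 0, 0, 0, 0.5, 100], [150, 280, 0, 0, 0, 0.5, 100], [150, 280, 0, 0, 0, 0.5, 100]])

```text
time_s: 2.33
position: [0.4578, 0.0777, 0.2318]
tcp_rot: [[0.718, -0.696, 0.001], [-0.696, -0.718, 0.0], [0.0, -0.001, -1.0]]
force: [0.3, 0.4, -0.4]
gripper_width: 0.0518
grip_force: 0.0
```

```bash
python3 - <<'E'
from h import *
s=monitor.read_state(); print(s["time_s"],s["position"],s["joint_positions"])
plan([(470,-168,100,-79)],s)
E
```

```text
2.3333 [0.45779519 0.07773047 0.2317618 ] [ 5.94159292e-01  3.54545788e-03 -4.31466116e-01  2.08092072e-04
 -1.13503466e+00  2.06915459e-01]
[179.7 168.1 131.7] [-0.001 -0.     0.609]
```

Request:
step_arm(moves=[[180, 168, 130, 0, 0, 0.609, 100], [180, 168, 130, 0, 0, 0.609, 100], [180, 168, 130, 0, 0, 0.609, 100], [180, 168, 130, 0, 0, 0.609, 100], [180, 168, 130, 0, 0, 0.609, 100], [180, 168, 130, 0, 0, 0.609, 100], [180, 168, 130, 0, 0, 0.609, 100], [180, 168, 130, 0, 0, 0.609, 100]])

```text
time_s: 3.0
position: [0.4685, -0.1686, 0.0984]
tcp_rot: [[0.188, -0.982, -0.005], [-0.982, -0.188, -0.0], [-0.001, 0.005, -1.0]]
force: [-0.2, -0.1, 0.8]
gripper_width: 0.0519
grip_force: 0.0
```

```bash
python3 - <<'E'
from h import *
s=monitor.read_state(); print(s["time_s"],s["position"],s["joint_positions"])
plan([(471,-168,8,-78.9),(461.3,-114.4,8,-78.9)],s)
p=snapshot("wrist"); save(p,"w1")
E
```

```text
3.0 [ 0.4684612  -0.16855025  0.0983694 ] [ 4.99527334e-02  2.04579987e-01 -5.45851958e-01 -2.50873609e-04
 -8.25184708e-01  1.39222069e-01]
[ 0.  -3.  90.4] [ 0.005  0.001 -0.005]
[-54.5  -3.6  90.4] [ 0.005  0.001 -0.005]
```

View pics/w1.png

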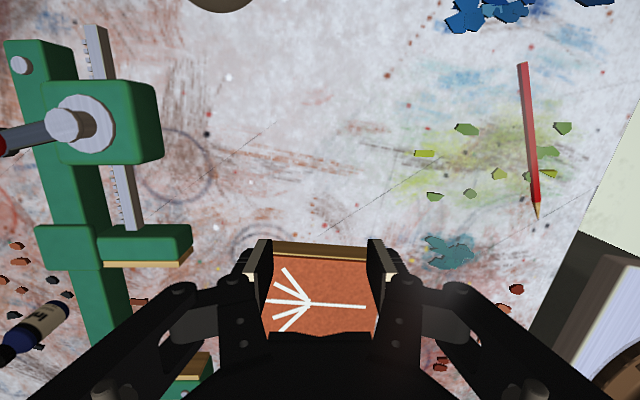

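The wrist view looks from the block side: block's right edge at row ~250, tips at x ~260 and ~380. I'll check the clearance by depth before lowering.

```bash
python3 - <<'E'
from h import *
p=snapshot("wrist"); c,uv=cloud(p)
x,y,t,j=np.load("v.npy"); Rv=np.array([[np.cos(t),-np.sin(t)],[np.sin(t),np.cos(t)]])
c=c*1000; V=(c[:,:2]-[x,y])@Rv
rgb=p["pixels"][uv[:,1],uv[:,0]].astype(int)
m=(c[:,2]>24)&(c[:,2]<36)&(uv[:,0]>275)&(uv[:,0]<365)&(uv[:,1]>235)&(uv[:,1]<330)
print("block visible: vise y",np.percentile(V[m,1],[0,2,50,100]),"z",np.percentile(c[m,2],[5,50,95]))
# jaw check: moving-jaw near end top, z>33
m=(c[:,2]>31)&(c[:,2]<45)&(uv[:,0]<215)&(uv[:,1]>220)&(uv[:,1]<272)
print("jaw",np.percentile(V[m],[1,50,99],axis=0))
m=(c[:,2]>25)&(c[:,2]<45)&(uv[:,0]<230)&(uv[:,1]>350)
print("fixed",np.percentile(V[m],[1,50,99],axis=0))
s=monitor.read_state(); print("tool vise",(np.array(s["position"][:2])*1000-[x,y])@Rv)
E
```

```text
block visible: vise y [-78.50953865 -75.54832535 -40.43994601   2.48002128] z [28.5397527  29.92216404 30.94658984]
jaw [[ -73.6158651  -109.36789019]
 [ -10.08718166  -88.53239094]
 [  33.28858005  -70.5136295 ]]
fixed [[-73.78032543  47.4939122 ]
 [-58.86276303  58.05598385]
 [-35.07540936  76.85236181]]
tool vise [-189.53350291 -113.46198835]
```

Request:
step_arm(moves=[[0, 0, 40, 0, 0, 0, 100], [0, 0, 75, 0, 0, 0, 100], [0, 0, 90, 0, 0, 0, 100], [0, 0, 90, 0, 0, 0, 100], [-10, 0, 90, 0, 0, 0, 100], [-18, 0, 90, 0, 0, 0, 100], [-24, 0, 90, 0, 0, 0, 100], [-28, 0, 90, 0, 0, 0, 100]])

```text
time_s: 3.77
position: [0.4663, -0.1364, 0.0129]
tcp_rot: [[0.193, -0.981, 0.003], [-0.981, -0.193, 0.0], [0.0, -0.003, -1.0]]
force: [1.3, -1.6, -0.1]
gripper_width: 0.0518
grip_force: 0.9
```

Request:
step_arm(moves=[[-4, 0, 0, 0, 0, 0, 100], [-8, 0, 0, 0, 0, 0, 100], [-12, 0, 0, 0, 0, 0, 100], [-16, 0, 0, 0, 0, 0, 100], [-19, 0, 0, 0, 0, 0, 100], [-22, 0, 0, 0, 0, 0, 100], [-24, 0, 0, 0, 0, 0, 100], [-24, 0, 0, 0, 0, 0, 100]])

```text
time_s: 4.43
position: [0.4601, -0.1138, 0.0111]
tcp_rot: [[0.192, -0.981, -0.001], [-0.981, -0.192, 0.0], [-0.0, 0.001, -1.0]]
force: [0.0, 0.2, 0.7]
gripper_width: 0.0523
grip_force: 0.0
```

```bash
cat >> h.py <<'E'
vx,vy,vt,vj=np.load("v.npy"); RV=np.array([[np.cos(vt),-np.sin(vt)],[np.sin(vt),np.cos(vt)]])
def tov(a): return (np.asarray(a)-[vx,vy])@RV
def tow(a): return RV@np.asarray(a)+[vx,vy]
def block(cams=("scene","side")):
    """block pose in the vise frame (mm, deg) by min-area rectangle of its top"""
    Q=[]
    for n in cams:
        p=snapshot(n); c,uv=cloud(p); c*=1000; V=tov(c[:,:2]); rgb=p["pixels"][uv[:,1],uv[:,0]].astype(int)
        m=(c[:,2]>24)&(c[:,2]<34)&(abs(V[:,0]+130)<140)&(abs(V[:,1]+10)<95)&(rgb[:,0]>rgb[:,1]+12)&(rgb[:,0]>90)
        Q.append(V[m])
    Q=np.vstack(Q).astype(np.float32); m0=np.median(Q,0); Q=Q[(abs(Q-m0)<80).all(1)]
    print(len(Q),"rect",cv2.minAreaRect(Q),"pct",np.percentile(Q,[1,99],axis=0))
E
python3 - <<'E'
from h import *
s=monitor.read_state(); print(s["time_s"],s["position"],s["force"],"tool",tov(np.array(s["position"][:2])*1000)); block()
p=snapshot("wrist"); save(p,"w2")
E
```

```text
4.4333 [ 0.46005762 -0.11378018  0.01112069] [0.01240907 0.16586936 0.74679429] tool [-189.03767887  -60.13900876]
1878 rect ((-192.60617065429688, -4.175113677978516), (92.41693115234375, 119.48358917236328), 89.52384185791016) pct [[-249.17364731  -48.69150433]
 [-135.85598648   40.27884495]]
```

View pics/w2.png

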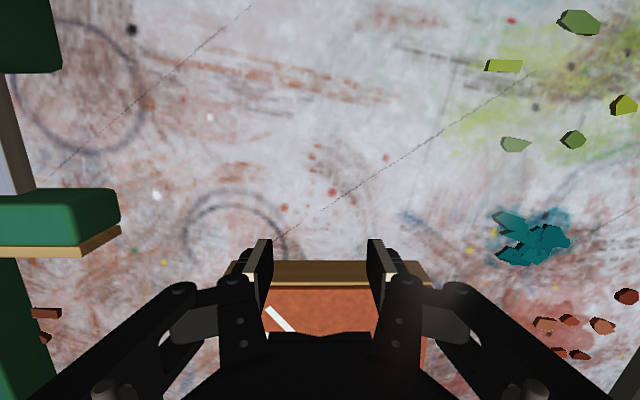

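Block is now square and centred at vise (-192, -4) mm. Next: around to its near end with the tool turned, checking how close the arm can come.

Request:
step_arm(moves=[[5, 0, -35, 0, 0, 0, 100], [5, 0, -70, 0, 0, 0.1, 100], [-10, 30, -70, 0, 0, 0.22, 100], [-30, 60, -70, 0, 0, 0.34, 100], [-55, 91, -70, 0, 0, 0.46, 100], [-55, 91, -70, 0, 0, 0.58, 100], [-55, 91, -70, 0, 0, 0.7, 100], [-55, 91, -70, 0, 0, 0.82, 100]])

```text
time_s: 5.25
position: [0.3601, -0.0773, 0.0816]
tcp_rot: [[-0.591, -0.807, 0.001], [-0.807, 0.591, 0.001], [-0.001, -0.0, -1.0]]
force: [-0.1, -0.5, 0.2]
gripper_width: 0.0517
grip_force: 0.0
```

```bash
python3 - <<'E'
from h import *
s=monitor.read_state(); print(s["time_s"],s["position"],s["joint_positions"],"tool",tov(np.array(s["position"][:2])*1000))
x,y=tow([-285,-5]); plan([(x,y,80,-169),(x,y,9,-169)],s)
E
```

```text
5.25 [ 0.36006802 -0.07725266  0.0815752 ] [ 3.36233181e-01  8.21420308e-03 -8.32593273e-01 -3.00154684e-04
 -7.29019548e-01 -9.68119022e-01] tool [-280.09083793   -4.9892011 ]
[3.6 3.3 1.6] [-0.     0.001  0.747]
[ 3.7  3.3 72.6] [-0.     0.001  0.747]
```

Request:
step_arm(moves=[[3, 3, 0, 0, 0, 0.12, 100], [3, 3, 0, 0, 0, 0.24, 100], [3, 3, 0, 0, 0, 0.36, 100], [3, 3, 0, 0, 0, 0.48, 100], [3, 3, 10, 0, 0, 0.6, 100], [3, 3, 35, 0, 0, 0.72, 100], [3, 3, 60, 0, 0, 0.747, 100], [3, 3, 72, 0, 0, 0.747, 100]])

```text
time_s: 5.92
position: [0.3552, -0.0786, 0.0075]
tcp_rot: [[-0.981, -0.192, -0.002], [-0.192, 0.981, -0.0], [0.002, 0.0, -1.0]]
force: [-0.5, -0.1, -0.1]
gripper_width: 0.052
grip_force: 0.0
```

```bash
python3 - <<'E'
from h import *
s=monitor.read_state(); print(s["time_s"],s["position"],s["tcp_rot"],s["force"],s["joint_positions"],"tool",tov(np.array(s["position"][:2])*1000))
x,y=tow([-262,-5]);X,Y=tow([-126,-5]); plan([(x,y,9,-168.9),(X,Y,9,-168.9)],s); block()
E
```

```text
5.9167 [ 0.35515672 -0.07859184  0.00745229] [[-9.81306854e-01 -1.92440149e-01 -1.91002615e-03]
 [-1.92440062e-01  9.81308702e-01 -2.30805250e-04]
 [ 1.91874148e-03  1.41074777e-04 -9.99998149e-01]] [-0.45956855 -0.06819545 -0.06508723] [ 3.37126446e-01  1.61789520e-01 -9.31356571e-01 -8.97298659e-04
 -4.79529255e-01 -1.71347798e+00] tool [-285.16830553   -5.35470313]
[-23.2   0.4  -1.6] [ 0.    -0.002 -0.   ]
[-159.2    0.5   -1.9] [ 0.    -0.002 -0.   ]
1568 rect ((-192.03558349609375, -4.656658172607422), (117.38394165039062, 95.23876953125), 0.07798682153224945) pct [[-248.97597046  -49.28183216]
 [-135.21031097   40.77760811]]
```

Request:
step_arm(moves=[[-12, 0, -1, 0, 0, 0, 100], [-22, 0, -1, 0, 0, 0, 100], [-30, 0, -1, 0, 0, 0, 100], [-40, 0, -1, 0, 0, 0, 100], [-52, 0, -1, 0, 0, 0, 100], [-64, 0, -1, 0, 0, 0, 100], [-74, 0, -1, 0, 0, 0, 100], [-80, 0, -1, 0, 0, 0, 100]])

```text
time_s: 6.68
position: [0.4368, -0.0622, 0.0104]
tcp_rot: [[-0.981, -0.196, 0.001], [-0.196, 0.981, 0.0], [-0.001, -0.0, -1.0]]
force: [-2.7, 0.4, 1.5]
gripper_width: 0.0522
grip_force: 1.3
```

```bash
python3 - <<'E'
from h import *
s=monitor.read_state(); print(s["time_s"],s["position"],s["force"],"tool",tov(np.array(s["position"][:2])*1000)); block()
X,Y=tow([-126,-5]); plan([(X,Y,9,-168.9)],s)
E
```

```text
6.6833 [ 0.43682485 -0.06217752  0.01039961] [-2.66854165  0.42542321  1.52433123] tool [-201.86763504   -5.02106104]
1504 rect ((-126.55709075927734, -15.546394348144531), (133.01095581054688, 126.00215148925781), 3.636383295059204) pct [[-190.55843643  -70.59273849]
 [ -69.02390015   41.22677216]]
[-75.9  -0.2   1.5] [-0.     0.001  0.003]
```

Request:
step_arm(moves=[[-10, 0, 0, 0, 0, 0, 100], [-20, 0, 0, 0, 0, 0, 100], [-30, 0, 0, 0, 0, 0, 100], [-40, 0, 0, 0, 0, 0, 100], [-48, 0, 0, 0, 0, 0, 100], [-56, 0, 0, 0, 0, 0, 100], [-62, 0, 0, 0, 0, 0, 100], [-66, 0, 0, 0, 0, 0, 100]])

```text
time_s: 7.45
position: [0.5005, -0.0495, 0.0102]
tcp_rot: [[-0.981, -0.196, 0.0], [-0.196, 0.981, 0.0], [-0.0, -0.0, -1.0]]
force: [-1.6, -1.4, 2.0]
gripper_width: 0.0519
grip_force: 1.2
```

Request:
step_arm(moves=[[-1, 0, 0, 0, 0, 0, 100], [-2, 0, 0, 0, 0, 0, 100], [-3, 0, 0, 0, 0, 0, 100], [-4, 0, 0, 0, 0, 0, 100], [-5, 0, 0, 0, 0, 0, 100], [-6, 0, 0, 0, 0, 0, 100]])

```text
time_s: 7.95
position: [0.5055, -0.0485, 0.0104]
tcp_rot: [[-0.981, -0.196, 0.0], [-0.196, 0.981, 0.0], [-0.0, 0.0, -1.0]]
force: [-0.7, -1.0, -1.6]
gripper_width: 0.0518
grip_force: 0.6
```

```bash
python3 - <<'E'
from h import *
s=monitor.read_state(); print(s["time_s"],s["position"],s["force"],"tool",tov(np.array(s["position"][:2])*1000)); block()
E
```

```text
7.95 [ 0.50549741 -0.04852769  0.01035492] [-0.66692457 -1.04964568 -1.58536496] tool [-131.8517723    -4.89017958]
1454 rect ((-69.81053161621094, -11.315677642822266), (145.12208557128906, 126.53411102294922), 0.42225053906440735) pct [[-120.2580204   -72.64293556]
 [  -6.5352245    49.62512119]]
```

Request:
step_arm(moves=[[-1, 0, 0, 0, 0, 0, 100], [-2, 0, 0, 0, 0, 0, 100], [-3, 0, 0, 0, 0, 0, 100], [-4, 0, 0, 0, 0, 0, 100], [-4.5, 0, 0, 0, 0, 0, 100]])

```text
time_s: 8.47
position: [0.51, -0.0477, 0.0104]
tcp_rot: [[-0.981, -0.196, 0.0], [-0.196, 0.981, -0.0], [-0.0, -0.0, -1.0]]
force: [-2.0, 0.0, 1.3]
gripper_width: 0.0521
grip_force: 1.4
```

Request:
step_arm(moves=[[-0.5, 0, 0, 0, 0, 0, 100], [-1, 0, 0, 0, 0, 0, 100]])

```text
time_s: 8.63
position: [0.5108, -0.0475, 0.0103]
tcp_rot: [[-0.981, -0.196, -0.0], [-0.196, 0.981, -0.0], [0.0, -0.0, -1.0]]
force: [-3.1, -1.3, 1.8]
gripper_width: 0.0518
grip_force: 1.4
```

Request:
step_arm(moves=[[-0.5, 0, 0, 0, 0, 0, 100], [-1, 0, 0, 0, 0, 0, 100]])

```text
time_s: 8.8
position: [0.5118, -0.0473, 0.0103]
tcp_rot: [[-0.981, -0.195, -0.0], [-0.195, 0.981, -0.0], [0.0, -0.0, -1.0]]
force: [-4.6, -1.1, 3.5]
gripper_width: 0.0524
grip_force: 2.3
```

Force is starting to rise; continue a little to confirm the stop.

Request:
step_arm(moves=[[-0.5, 0, 0, 0, 0, 0, 100], [-1, 0, 0, 0, 0, 0, 100]])

```text
time_s: 8.97
position: [0.5118, -0.0473, 0.0101]
tcp_rot: [[-0.981, -0.195, -0.002], [-0.195, 0.981, -0.0], [0.002, 0.0, -1.0]]
force: [-6.2, -0.6, 4.1]
gripper_width: 0.0521
grip_force: 3.3
```

Request:
step_arm(moves=[[-0.5, 0, 0, 0, 0, 0, 100], [-1, 0, 0, 0, 0, 0, 100], [-1, 0, 0, 0, 0, 0, 100]])

```text
time_s: 9.22
position: [0.5118, -0.0474, 0.0099]
tcp_rot: [[-0.981, -0.195, -0.003], [-0.195, 0.981, -0.001], [0.004, 0.0, -1.0]]
force: [-7.5, -0.5, 5.3]
gripper_width: 0.0521
grip_force: 3.8
```

```bash
python3 - <<'E'
from h import *
s=monitor.read_state(); print(s["time_s"],s["position"],s["force"],"tool",tov(np.array(s["position"][:2])*1000)); block()
p=snapshot("wrist"); save(p,"w3")
E
```

```text
9.2167 [ 0.5118494  -0.04737053  0.00992316] [-7.49617878 -0.5444366   5.28165412] tool [-125.39589153   -4.98149092]
1446 rect ((-57.37432098388672, -10.747474670410156), (119.22798919677734, 128.5258026123047), 0.6929492354393005) pct [[-113.96091461  -73.16055946]
 [  -1.00156029   49.7738966 ]]
```

View pics/w3.png

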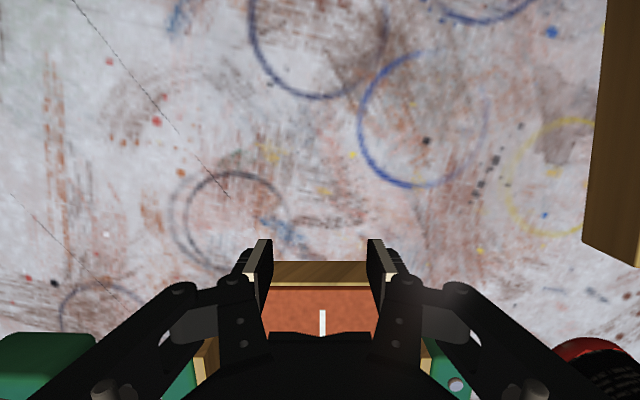

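Block is stopped by the rail (tool halted at vise x = -125.4, pads against its near end, jaws either side). Retreating, then rewinding the wrist towards the handle.

Request:
step_arm(moves=[[15, 0, 0, 0, 0, 0, 100], [20, 0, -40, 0, 0, 0, 60], [20, 0, -80, 0, 0, -0.12, 60], [10, 0, -120, 0, 0, -0.24, 60], [0, -20, -150, 0, 0, -0.36, 60], [-30, -45, -160, 0, 0, -0.48, 60], [-55, -70, -160, 0, 0, -0.6, 60], [-85, -100, -160, 0, 0, -0.72, 60]])

```text
time_s: 10.03
position: [0.6188, -0.1282, 0.1729]
tcp_rot: [[-0.603, -0.798, 0.006], [-0.798, 0.603, 0.001], [-0.004, -0.004, -1.0]]
force: [0.4, 1.4, 0.2]
gripper_width: 0.0653
grip_force: 0.0
```

Request:
step_arm(moves=[[0, 0, 0, 0, 0, -0.12, 60], [0, 0, 0, 0, 0, -0.24, 60], [0, 0, 0, 0, 0, -0.36, 60], [0, 0, 0, 0, 0, -0.48, 60], [0, 0, 0, 0, 0, -0.6, 60], [0, 0, 0, 0, 0, -0.72, 60], [0, 0, 0, 0, 0, -0.84, 60], [0, 0, 0, 0, 0, -0.96, 60]])

```text
time_s: 10.7
position: [0.6172, -0.1278, 0.1705]
tcp_rot: [[0.307, -0.952, 0.002], [-0.952, -0.307, 0.0], [0.001, -0.002, -1.0]]
force: [0.5, 0.3, -0.3]
gripper_width: 0.065
grip_force: 0.0
```

Request:
step_arm(moves=[[0, 0, 0, 0, 0, -0.12, 60], [0, 0, 0, 0, 0, -0.24, 60], [0, 0, 0, 0, 0, -0.36, 60], [0, 0, 0, 0, 0, -0.48, 60], [0, 0, 0, 0, 0, -0.6, 60], [0, 0, 0, 0, 0, -0.72, 60], [0, 0, 0, 0, 0, -0.84, 60], [0, 0, 0, 0, 0, -0.96, 60]])

```text
time_s: 11.37
position: [0.6172, -0.1278, 0.1705]
tcp_rot: [[0.956, -0.294, 0.002], [-0.294, -0.956, -0.0], [0.002, -0.001, -1.0]]
force: [-0.1, -0.6, -0.8]
gripper_width: 0.0651
grip_force: 0.0
```

```bash
python3 - <<'E'
from h import *
np.set_printoptions(precision=3,suppress=True)
s=monitor.read_state(); print(s["time_s"],s["position"],s["joint_positions"],np.degrees(np.arctan2(s["tcp_rot"][1][0],s["tcp_rot"][0][0])))
Q=[]
for n in ("scene","side"):
    p=snapshot(n);c,uv=cloud(p);c*=1000; C=p["pixels"][uv[:,1],uv[:,0]].astype(int)
    m=(C[:,0]>C[:,1]+50)&(c[:,2]>62)&(c[:,2]<102)&(np.hypot(*(c[:,:2]-[691,-185]).T)<22)
    k=c[m]
    if len(k)>5:
        d=np.median(k,0)[:2]-np.array(p["pose"])[:2,3]*1000; d/=np.hypot(*d)
        print(n,len(k),"centre est",np.median(k,0)[:2]+d*9); Q.append(k)
block()
plan([(691,-184.5,170,57),(691,-184.5,68,57)],s)
p=snapshot("wrist"); save(p,"w4")
E
```

```text
11.3667 [ 0.617 -0.128  0.171] [ 0.105  0.328 -0.177  0.    -1.063  1.167] -17.10686038707283
scene 160 centre est [ 692.075 -186.72 ]
side 63 centre est [ 691.952 -185.676]
2006 rect ((-56.1995735168457, -9.87841796875), (129.74517822265625, 123.63805389404297), 89.21237182617188) pct [[-114.205  -72.167]
 [  -0.927   50.888]]
[87.2 32.5  0.7] [ 0.001 -0.002 -1.293]
[ 87.   32.5 102.7] [ 0.001 -0.002 -1.293]
```

View pics/w4.png

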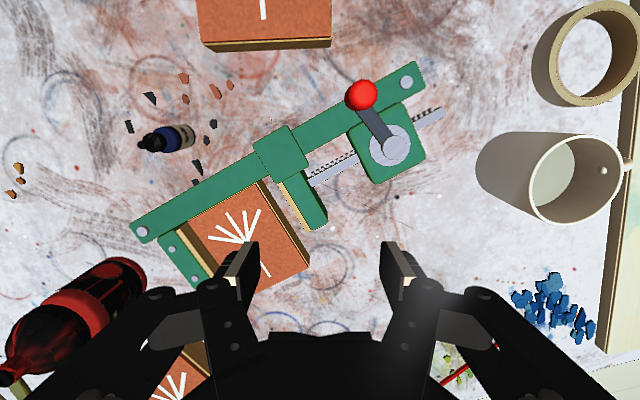

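Block sits home in the jaws (pixel 250, 235). The red handle is at (362, 95), clear of the mug at (575, 180).

Request:
step_arm(moves=[[25, 10, 0, 0, 0, -0.12, 60], [50, 20, 0, 0, 0, -0.24, 60], [80, 30, 0, 0, 0, -0.36, 60], [88, 34, 0, 0, 0, -0.48, 60], [88, 34, 0, 0, 0, -0.6, 60], [88, 34, 0, 0, 0, -0.72, 60], [88, 34, 0, 0, 0, -0.84, 60], [88, 34, 0, 0, 0, -0.96, 60]])

```text
time_s: 12.28
position: [0.6901, -0.1869, 0.17]
tcp_rot: [[0.791, 0.611, 0.0], [0.611, -0.791, -0.0], [0.0, 0.0, -1.0]]
force: [-0.1, 0.6, -0.7]
gripper_width: 0.0652
grip_force: 0.0
```

Request:
step_arm(moves=[[0, 0, 0, 0, 0, -0.12, 60], [0, 0, 0, 0, 0, -0.24, 60], [0, 0, 0, 0, 0, -0.333, 60], [0, 0, 20, 0, 0, -0.333, 60], [0, 0, 40, 0, 0, -0.333, 60]])

```text
time_s: 12.7
position: [0.6911, -0.1868, 0.1314]
tcp_rot: [[0.552, 0.834, 0.004], [0.834, -0.552, -0.0], [0.002, 0.003, -1.0]]
force: [0.9, -0.7, -0.6]
gripper_width: 0.0652
grip_force: 0.0
```

```bash
python3 - <<'E'
from h import *
np.set_printoptions(precision=3,suppress=True)
s=monitor.read_state(); print(s["time_s"],s["position"],s["joint_positions"],np.degrees(np.arctan2(s["tcp_rot"][1][0],s["tcp_rot"][0][0])))
plan([(692,-186,68,57)],s)
E
```

```text
12.7 [ 0.691 -0.187  0.131] [ 0.007  0.49  -0.017  0.    -1.06   2.549] 56.48186194302963
[ 1.1  0.  63.4] [ 0.003 -0.002 -0.009]
```

Request:
step_arm(moves=[[1, 0, 25, 0, 0, 0, 60], [1, 0, 45, 0, 0, 0, 60], [1, 0, 58, 0, 0, 0, 60], [1, 0, 61, 0, 0, 0, 60], [1, 0, 61, 0, 0, 0, 60], [1, 0, 61, 0, 0, 0, 255], [1, 0, 61, 0, 0, 0, 255], [1, 0, 61, 0, 0, 0, 255]], grip_force=30)

```text
time_s: 13.37
position: [0.6913, -0.186, 0.0709]
tcp_rot: [[0.55, 0.835, 0.002], [0.835, -0.55, -0.0], [0.001, 0.002, -1.0]]
force: [-0.2, 0.3, 0.9]
gripper_width: 0.0295
grip_force: 0.0
```

Request:
step_arm(moves=[[0, 0, 0, 0, 0, 0, 255], [0, 0, 0, 0, 0, 0, 255], [0, 0, 0, 0, 0, 0, 255], [0, 0, 0, 0, 0, 0, 255]])

```text
time_s: 13.7
position: [0.691, -0.186, 0.0708]
tcp_rot: [[0.55, 0.835, 0.002], [0.835, -0.55, -0.0], [0.001, 0.002, -1.0]]
force: [-1.2, 1.2, 6.8]
gripper_width: 0.0205
grip_force: 29.6
```

```bash
cat > arc.py <<'E'
import sys
from h import *
np.set_printoptions(precision=3,suppress=True)
# world axis of the crank; clockwise arc of given step (deg) per row from the current pose, in tool axes
A=np.array([float(sys.argv[2]),float(sys.argv[3])]) if len(sys.argv)>2 else np.array([640.2,-205.6])
d=float(sys.argv[1]); s=monitor.read_state(); p=np.array(s["position"])*1000; R0=np.array(s["tcp_rot"])
r=p[:2]-A; a=np.arctan2(r[1],r[0]); print("t",s["time_s"],"r",np.hypot(*r),"a",np.degrees(a),"f",s["force"],"w",s["gripper_width"],s["grip_force"],"q1,6",s["joint_positions"][0],s["joint_positions"][5],"z",p[2])
v=r@RV; print("crank~",np.pi-np.arctan2(v[1],v[0]))
for k in range(1,9):
    b=a-np.radians(k*d); t=A+55*np.array([np.cos(b),np.sin(b)])
    print(np.round(R0.T@np.r_[t-p[:2],0],1),round(np.radians(k*d),3))
E
python3 arc.py 6.5
```

```text
t 13.7 r 54.402220475141185 a 21.108193374389742 f [-1.234  1.195  6.771] w 0.020495831349386394 29.63457245130769 q1,6 0.008573631641227153 2.5503049347013835 z 70.7868402961287
crank~ 2.967525361678772
[-3.4  5.2  0. ] 0.113
[-7.8  9.6  0. ] 0.227
[-12.7  13.5   0. ] 0.34
[-18.1  16.7   0. ] 0.454
[-23.7  19.4   0. ] 0.567
[-29.6  21.4   0. ] 0.681
[-35.7  22.7   0. ] 0.794
[-41.9  23.3   0. ] 0.908
```

Request:
step_arm(moves=[[-3.4, 5.2, 0, 0, 0, 0.113, 255], [-7.8, 9.6, 0, 0, 0, 0.227, 255], [-12.7, 13.5, 0, 0, 0, 0.34, 255], [-18.1, 16.7, 0, 0, 0, 0.454, 255], [-23.7, 19.4, 0, 0, 0, 0.567, 255], [-29.6, 21.4, 0, 0, 0, 0.681, 255], [-35.7, 22.7, 0, 0, 0, 0.794, 255], [-41.9, 23.3, 0, 0, 0, 0.908, 255]])

```text
time_s: 14.37
position: [0.6871, -0.2332, 0.0708]
tcp_rot: [[0.997, 0.075, 0.001], [0.075, -0.997, 0.0], [0.001, -0.0, -1.0]]
force: [-3.0, 6.1, 7.9]
gripper_width: 0.021
grip_force: 29.9
```

```bash
python3 arc.py 6.5
```

```text
t 14.3667 r 54.43767109260164 a -30.476949781217037 f [-3.043  6.063  7.946] w 0.021030296423496294 29.944472804054953 q1,6 -0.05998540140354996 1.7063600627757245 z 70.776662559012
crank~ 3.867855954856728
[-3.4  5.2 -0. ] 0.113
[-7.8  9.7 -0. ] 0.227
[-12.6  13.6  -0. ] 0.34
[-17.9  16.9  -0. ] 0.454
[-23.5  19.7  -0. ] 0.567
[-29.4  21.8  -0. ] 0.681
[-35.4  23.2  -0.1] 0.794
[-41.6  23.9  -0.1] 0.908
```

Request:
step_arm(moves=[[-3.4, 5.2, 0, 0, 0, 0.113, 255], [-7.8, 9.7, 0, 0, 0, 0.227, 255], [-12.6, 13.6, 0, 0, 0, 0.34, 255], [-17.9, 16.9, 0, 0, 0, 0.454, 255], [-23.5, 19.6, 0, 0, 0, 0.567, 255], [-29.4, 21.7, 0, 0, 0, 0.681, 255], [-35.5, 23, 0, 0, 0, 0.794, 255], [-41.7, 23.6, 0, 0, 0, 0.908, 255]])

```text
time_s: 15.03
position: [0.6479, -0.2592, 0.0708]
tcp_rot: [[0.673, -0.74, 0.002], [-0.74, -0.673, 0.001], [0.001, -0.002, -1.0]]
force: [-1.0, 8.9, 7.8]
gripper_width: 0.0206
grip_force: 29.9
```

```bash
python3 arc.py 6.5
```

```text
t 15.0333 r 54.16798786003703 a -81.8716347149359 f [-1.034  8.867  7.767] w 0.020559528719660203 29.93462793996514 q1,6 -0.10281610639756886 0.8421565391694807 z 70.78874390636581
crank~ 4.764862424975245
[-3.1  5.4 -0. ] 0.113
[-7.4  9.9 -0. ] 0.227
[-12.2  13.9  -0. ] 0.34
[-17.5  17.3  -0.1] 0.454
[-23.   20.1  -0.1] 0.567
[-28.9  22.2  -0.1] 0.681
[-35.   23.7  -0.1] 0.794
[-41.1  24.4  -0.1] 0.908
```

Request:
step_arm(moves=[[-3.6, 5.1, 0, 0, 0, 0.113, 255], [-8, 9.4, 0, 0, 0, 0.227, 255], [-13, 13.2, 0, 0, 0, 0.34, 255], [-18.3, 16.4, 0, 0, 0, 0.454, 255], [-24, 19, 0, 0, 0, 0.567, 255], [-29.9, 21, 0, 0, 0, 0.681, 255], [-36, 22.3, 0, 0, 0, 0.794, 255], [-42, 23, 0, 0, 0, 0.908, 255]])

```text
time_s: 15.7
position: [0.6032, -0.2446, 0.0708]
tcp_rot: [[-0.168, -0.986, 0.004], [-0.986, 0.168, -0.0], [-0.0, -0.004, -1.0]]
force: [1.6, 5.0, 5.8]
gripper_width: 0.0209
grip_force: 29.6
```

```bash
python3 arc.py 6.5 640 -205
```

```text
t 15.7 r 54.008834542844255 a -132.88965358464523 f [1.61  4.987 5.757] w 0.020932121862776522 29.62711584461431 q1,6 -0.08612047403958098 -0.08304388031528077 z 70.78376376403354
crank~ 5.655294832096269
[-2.9  5.6 -0. ] 0.113
[-7.1 10.1 -0. ] 0.227
[-11.9  14.2  -0. ] 0.34
[-17.   17.7  -0.1] 0.454
[-22.6  20.6  -0.1] 0.567
[-28.4  22.8  -0.1] 0.681
[-34.4  24.4  -0.1] 0.794
[-40.6  25.2  -0.1] 0.908
```

Request:
step_arm(moves=[[-3.4, 5.3, 0, 0, 0, 0.113, 255], [-7.6, 9.7, 0, 0, 0, 0.227, 255], [-12.5, 13.6, 0, 0, 0, 0.34, 255], [-17.7, 17, 0, 0, 0, 0.454, 255], [-23.3, 19.8, 0, 0, 0, 0.567, 255], [-29.2, 21.9, 0, 0, 0, 0.681, 255], [-35.2, 23.4, 0, 0, 0, 0.794, 255], [-41.4, 24.1, 0, 0, 0, 0.908, 255]])

```text
time_s: 16.37
position: [0.5869, -0.2, 0.0708]
tcp_rot: [[-0.881, -0.474, 0.005], [-0.474, 0.881, -0.001], [-0.004, -0.003, -1.0]]
force: [5.1, 0.2, 1.8]
gripper_width: 0.0208
grip_force: 29.3
```

```bash
python3 arc.py 6.5 640 -205; python3 -c "
from h import *
block()"
```

```text
t 16.3667 r 53.30500411615675 a 174.64939976232785 f [5.079 0.183 1.777] w 0.020831159169538274 29.3422126414589 q1,6 -0.013662931073055112 -1.064003908922703 z 70.76846144444885
crank~ 0.28772577272510214
[-2.3  5.9 -0. ] 0.113
[-6.6 10.5 -0. ] 0.227
[-11.4  14.5   0. ] 0.34
[-16.6  17.9   0. ] 0.454
[-22.1  20.8   0. ] 0.567
[-28.  23.   0.] 0.681
[-34.   24.5   0.1] 0.794
[-40.2  25.3   0.1] 0.908
1981 rect ((-56.19878387451172, -0.35451507568359375), (120.72725677490234, 108.1025619506836), 0.7840046286582947) pct [[-114.12189178  -51.73064194]
 [  -0.90876851   51.31937943]]
```

Request:
step_arm(moves=[[-3, 5.6, 0, 0, 0, 0.113, 255], [-7.1, 10, 0, 0, 0, 0.227, 255], [-12, 14, 0, 0, 0, 0.34, 255], [-17.2, 17.4, 0, 0, 0, 0.454, 255], [-22.7, 20.3, 0, 0, 0, 0.567, 255], [-28.6, 22.5, 0, 0, 0, 0.681, 255], [-34.6, 24, 0, 0, 0, 0.794, 255], [-40.8, 24.8, 0, 0, 0, 0.908, 255]])

```text
time_s: 17.13
position: [0.6118, -0.1599, 0.0708]
tcp_rot: [[-0.916, 0.401, 0.005], [0.401, 0.916, -0.002], [-0.006, 0.001, -1.0]]
force: [5.9, -7.0, -0.7]
gripper_width: 0.0209
grip_force: 29.7
```

```bash
python3 arc.py 3 640 -205; python3 -c "
from h import *
block()"
```

```text
t 17.1333 r 53.20293383550314 a 121.98888405468219 f [ 5.854 -7.012 -0.732] w 0.02092515124655959 29.733360895888836 q1,6 0.053763839917638896 -2.0393723683201403 z 70.81054897211908
crank~ 1.2068251576217106
[-0.2  3.3  0. ] 0.052
[-2.   5.6  0. ] 0.105
[-3.9  7.7  0. ] 0.157
[-6.   9.8  0. ] 0.209
[-8.1 11.7  0.1] 0.262
[-10.3  13.5   0.1] 0.314
[-12.7  15.2   0.1] 0.367
[-15.1  16.8   0.1] 0.419
1939 rect ((-57.7089729309082, 2.4878807067871094), (120.10163116455078, 105.03797149658203), 0.32205185294151306) pct [[-114.00102859  -46.34604446]
 [  -1.46061139   51.41921539]]
```

Request:
step_arm(moves=[[-1, 2.7, 0, 0, 0, 0.052, 255], [-2.6, 5, 0, 0, 0, 0.105, 255], [-4.5, 7.1, 0, 0, 0, 0.157, 255], [-6.5, 9.2, 0, 0, 0, 0.209, 255], [-8.6, 11.1, 0, 0, 0, 0.262, 255], [-10.8, 12.9, 0, 0, 0, 0.314, 255], [-13.2, 14.6, 0, 0, 0, 0.367, 255]])

```text
time_s: 17.82
position: [0.6292, -0.1527, 0.0708]
tcp_rot: [[-0.713, 0.702, 0.004], [0.702, 0.713, -0.002], [-0.005, 0.002, -1.0]]
force: [5.2, -7.9, 1.0]
gripper_width: 0.0205
grip_force: 30.0
```

```bash
python3 arc.py 2 640 -205; python3 -c "
from h import *
block()"
```

```text
t 17.8167 r 53.44463353831305 a 101.71000417380124 f [ 5.161 -7.868  1.043] w 0.020456786436093267 30.042462292603886 q1,6 0.06419912061140999 -2.4146986786407245 z 70.7598025238583
crank~ 1.5607583801595186
[0.2 2.4 0. ] 0.035
[-0.9  4.   0. ] 0.07
[-2.1  5.5  0. ] 0.105
[-3.4  6.9  0. ] 0.14
[-4.7  8.3  0. ] 0.175
[-6.1  9.7  0. ] 0.209
[-7.5 11.   0.1] 0.244
[-8.9 12.3  0.1] 0.279
1903 rect ((-57.31580352783203, 2.6326522827148438), (102.73365020751953, 117.53935241699219), 89.46154022216797) pct [[-113.87375443  -44.73594223]
 [  -0.9327171    50.79286827]]
```

Request:
step_arm(moves=[[-0.9, 1.7, 0, 0, 0, 0.035, 255], [-1.9, 3.3, 0, 0, 0, 0.07, 255], [-3, 4.8, 0, 0, 0, 0.105, 255], [-4.2, 6.3, 0, 0, 0, 0.14, 255], [-4.2, 6.3, 0, 0, 0, 0.14, 255]])

```text
time_s: 18.33
position: [0.6336, -0.1519, 0.0706]
tcp_rot: [[-0.608, 0.794, -0.001], [0.794, 0.608, -0.003], [-0.002, -0.003, -1.0]]
force: [-4.6, -9.8, 8.1]
gripper_width: 0.0203
grip_force: 30.5
```

```bash
python3 arc.py 2 640 -205; python3 -c "
from h import *
s=monitor.read_state(); print(s['ft_torque'])"
```

```text
t 18.3333 r 53.44685718848426 a 96.92114148661868 f [-4.606 -9.841  8.094] w 0.020340468252177203 30.4721147735836 q1,6 0.06508556352196167 -2.5559101721505293 z 70.63728295164088
crank~ 1.6443398014767576
[ 0.3  2.4 -0. ] 0.035
[-0.7  4.  -0. ] 0.07
[-1.8  5.6 -0. ] 0.105
[-3.   7.1 -0. ] 0.14
[-4.2  8.6 -0. ] 0.175
[-5.5 10.  -0. ] 0.209
[-6.8 11.4 -0. ] 0.244
[-8.2 12.8 -0. ] 0.279
[-3.44573161  1.44314843  0.41366689]
```

Request:
step_arm(moves=[[-0.6, 1.4, 0, 0, 0, 0.02, 255], [-1.3, 2.8, 0, 0, 0, 0.04, 255], [-2, 4, 0, 0, 0, 0.06, 255], [-2, 4, 0, 0, 0, 0.06, 255]])

```text
time_s: 18.67
position: [0.635, -0.1521, 0.0705]
tcp_rot: [[-0.559, 0.829, -0.006], [0.829, 0.559, -0.004], [0.001, -0.007, -1.0]]
force: [-11.9, -11.1, 13.7]
gripper_width: 0.0205
grip_force: 31.8
```

```bash
python3 arc.py 2 640 -205 | head -2; python3 -c "
from h import *
block()"
```

```text
t 18.6667 r 53.11151782057237 a 95.45526989061773 f [-11.897 -11.131  13.727] w 0.02047218775215221 31.841853706282564 q1,6 0.06486901175908334 -2.616011960783759 z 70.5175141905234
crank~ 1.6699240872384384
1904 rect ((-57.36294174194336, 3.760711669921875), (102.48332977294922, 121.80162048339844), 88.76792907714844) pct [[-113.91379059  -44.2920422 ]
 [  -1.18615543   51.5041119 ]]
```

Request:
step_arm(moves=[[0, 0, 0, 0, 0, 0, 60], [0, 0, 0, 0, 0, 0, 60], [0, 0, 0, 0, 0, 0, 60], [0, 0, 0, 0, 0, 0, 60], [0, 0, -20, 0, 0, 0, 60], [0, 0, -50, 0, 0, 0, 60], [0, 0, -85, 0, 0, 0, 60], [0, 0, -110, 0, 0, 0, 60]])

```text
time_s: 19.43
position: [0.6394, -0.1484, 0.182]
tcp_rot: [[-0.56, 0.828, 0.002], [0.828, 0.56, -0.0], [-0.001, 0.001, -1.0]]
force: [-0.0, 0.5, 0.3]
gripper_width: 0.0654
grip_force: 0.0
```

```bash
python3 - <<'E'
from h import *
block(); s=monitor.read_state(); print(s["time_s"],s["position"],s["force"])
p=snapshot("side"); save(p,"end")
c,uv=cloud(p); c*=1000; C=p["pixels"][uv[:,1],uv[:,0]].astype(int); V=tov(c[:,:2])
m=(C[:,0]>C[:,1]+50)&(c[:,2]>62)&(c[:,2]<102)&(np.hypot(*(V-[-30,-185]).T)<75)
d=np.array(p["pose"])[:2,3]*1000; k=np.median(c[m],0)[:2]; d=k-d; k=tov(k+9*d/np.hypot(*d))-[-30,-185]
print("knob",k,"crank",(np.pi-np.arctan2(k[1],k[0]))+2*np.pi)
w=snapshot("wrist"); I=np.hstack([cv2.resize(p["pixels"][100:300,220:440],(400,364)),cv2.resize(w["pixels"],(400,364))]); cv2.imwrite("pics/end2.png",I[:,:,::-1])
E
```

```text
1897 rect ((-58.3597412109375, 3.090778350830078), (103.65992736816406, 117.43318176269531), 89.19551086425781) pct [[-114.07523804  -44.10822205]
 [  -1.3357841    51.41771515]]
19.5333 [ 0.64161091 -0.14858616  0.18490288] [ 0.16116667 -0.78791113 -0.93928213]
knob [ 0.69366988 53.69906178] crank 7.866898643608734
```

View pics/end2.png

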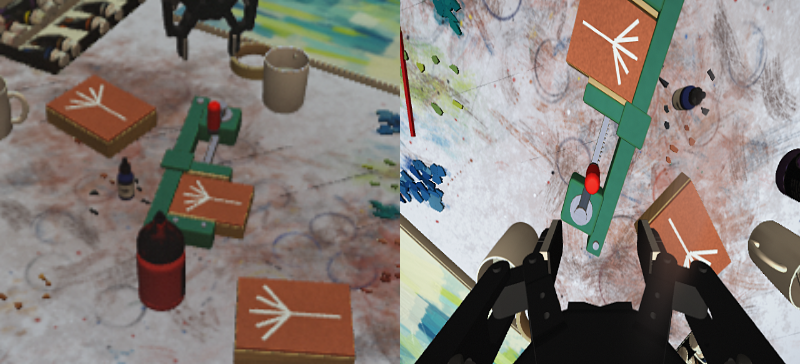

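The block (right view, pixel 610, 45) sits against the rail with a jaw on each side. The handle stalled at about 7.9 rad with roughly 15 N on it, and the bottles and mug are untouched.

```bash
python3 -c "
from bench import hand_in
print(hand_in())"
```

```text
the job is handed in; nothing more can be done
None
```

The block is flush against the back rail, clamped between both jaws with the crank tight at about 7.9 rad and released; I handed the job in at about 19.5 s. The clamp force is inferred from the crank stalling at about 15 N, and the hand-in returned no verdict.

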